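Press the pastry tools back into their foam tray

ROBOT

A 6-joint arm with a two-finger parallel gripper is mounted at the origin on the work surface. World frame = base frame: x ahead of the robot, y to its left, z up, the work surface at z = 0. Lengths are in m, angles in rad, forces in N, time in s.
With the tool pointing down it reaches from about 0.25 to 0.725 m from the base axis. Payload 4 kg.
Tool frame: the origin (TCP) lies on the centre line of the jaws, within the pads' length; the fingertips stand 17 mm ahead of it and the grasp point (between the pads) lies 2 mm behind it; z points along the fingers, y is the line along which they close (so a half turn about z gives the same grasp; the last joint's range is limited). The gripper opens to 85 mm and grips with 20 to 120 N. Pads are 22 mm wide; open, the fingers measure 114 mm over their backs; the gripper's body (76 mm by 85 mm) begins 54 mm behind the grasp point. The pads swing forward as they close: fully open they stand 13 mm farther back than shut.
Start: joints at [1.302, 0.241, 0.005, 1.335, 0, 1.571], TCP at [0.133, 0.482, 0.248] pointing down, gripper open.
Joint ranges: [-2.72, 2.72], [-1.05, 1.87], [-1.09, 1.28], [-1.99, 2.15], [-1.42, 1.44], [-3.14, 3.14]. Speed limits (rad/s): [2.79, 2.79, 3.14, 3.14, 3.14, 3.14].

INTERFACE

Orientations are given as a unit quaternion [x, y, z, w].
In Python, from workcell import get_obs, imaging, order gives the robot as it stands.
- The arm moves only by the tool apply_moves, never from a script. Its argument "targets" is a list that holds one entry, the list of rows, each a list of 5 numbers: the shift along the world's x, y, z in units of 40 mm (1.0 is 40 mm), then the turn about the world's z in degrees, then the gripper command: -1 is shut, 1 is fully open, values between are in proportion. In form: [[[dx, dy, dz, turn, fingers], ...]]. A call has 1 to 8 rows; each row shifts and turns the commanded pose from where the row before left it; what a row does not reach is not made up. A row lasts 1/12 s, in which the tool goes at most 41.7 mm and 7.16 degrees, less where a joint would pass 70% of its speed; a pose out of reach is approached as far as the arm can. A call is refused whole if a number of a shift passes 1 or a number of a turn 7.16, either way. A call with a gripper value outside its range is refused whole. The fingers move at their own pace and stop on an object; the grip force is fixed at half the most. Time passes only in rows, so rows that do not move let the fingers close. It gives the time, the measured TCP pose, the force, the opening and the grip force at its end, in the units of the state.
- get_obs(): the state, without advancing time (a new reading comes with each control period).
- imaging.camera(name): name is "scene" or "top" or "wrist"; returns (picture, depth): 480x640x3 uint8, blue, green, red; 480x640 float32, m along the optical axis (not along the pixel's ray), 0 where there is no reading.
- imaging.get_calibration(name): a dict with "camera_matrix" (3x3 intrinsics, pixels), "eye" and "rotation" of the camera in the world; the wrist camera has in their place "hand_eye" (4x4, takes a point from camera to tool coordinates, whose origin is the TCP and whose axes are the flange's). Camera axes: x right, y down, z forward; pixel columns grow to the right and rows downward; lengths in m; the calibration is good to about 2 mm. A picture is of the moment at which its call begins: read the wrist's pose just before it. get_calibration takes no time and is no camera call.
- order.job_done(): hands the job in; it is judged then, once.
The state is a dict: "clock": time; "joint_pos": joint angles; "joint_vel": joint speeds; "tau": joint torques, N m; "eef_pos": TCP position; "tool_rot": TCP orientation; "ft_force": force on the tool from outside, world axes, zero at the start; "ft_torque": the same for the moment, N m; "grip_width": finger opening in m; "grasp_force": force on a finger pad.
Only numpy, scipy, OpenCV 4.12 (cv2) and the standard library are available. Lean on these libraries where they do the work, as an engineer would, in place of code of your own. Each camera call takes 0.05 s, during which the arm holds its last target. There are 200 camera calls.

TASK

Put the cake server, the pastry wheel and the dough scraper back into their own die-cut pockets in the foam tool tray, each lying flat and pressed fully home. Leave the dial timer in its pocket, and do not disturb the flower jar, the cookie box or the sugar dredger.

Things in the scene. Friction and masses are not known exactly. Their poses are not given: they have to be found in the camera images.
- tray: Aluminium tool tray with dark die-cut foam, fixed to the counter, 260 x 320 mm (x, y). Foam top 32 mm, rim 30 mm above the counter; pockets 15 mm deep, upright walls, pale floor at 17 mm. Origin: centre of its underside; x points away from the robot, y left, plus its yaw. Pockets follow each tool's outline with 2 mm to spare round the handle, about 3 mm round the steel head.
- server: Cake server, 200 mm long: white handle 95 x 26 x 30 mm (x -100 to -5 mm), flat triangular steel blade 3 mm thick, flush with the underside, 62 mm wide at x = 22 mm, 14 mm near the tip (x = 100 mm). Origin: mid-length, on the underside; x from handle to tip, z up. 0.13 kg, most of it handle. Starts lying flat on the foam across the other pockets, handle to the tray's +y side.
- server_grip (a point): Point on top of the server's handle to grip it: on its centre line, 42 mm behind its origin and 30 mm above its underside; the fingers close across the handle's 26 mm width (the server's y). The handle's lower edges are bevelled 2.5 mm over a height of 5 mm; when home it stands 15 mm above the foam.
- wheel: Pastry wheel lying on its side, 175 mm long: white handle 92 x 26 x 30 mm (x -87 to 5 mm), yoke 16 mm wide, steel disc 64 mm across, 3.5 mm thick, 10 mm above the underside, centred at x = 55 mm; hub 24 mm high. Origin: mid-length, on the underside; x from handle to disc, z up. 0.15 kg. Starts flat on the counter left or right of the tray, any yaw.
- wheel_grip (a point): Point on top of the wheel's handle to grip it: on its centre line, 33 mm behind its origin and 30 mm above its underside; the fingers close across the handle's 26 mm width (the wheel's y). The handle's lower edges are bevelled 2.5 mm over a height of 5 mm; when home it stands 15 mm above the foam.
- scraper: Dough scraper lying flat: white bar handle 28 x 120 x 30 mm along its y (x -49 to -21 mm), steel blade 105 mm wide, 3 mm thick, flush with the underside, reaching to x = 49 mm. Origin: middle of its 98 mm depth, on the underside; x from handle to blade edge, z up. 0.16 kg, mostly handle. Starts flat on the counter on the other side of the tray from the wheel, turned up to 2 rad either way.
- scraper_grip (a point): Point on top of the scraper's handle to grip it: middle of the bar, 35 mm behind its origin and 30 mm above its underside; the fingers close across the bar's 28 mm width (the scraper's x). The handle's lower edges are bevelled 2.5 mm over a height of 5 mm; when home it stands 15 mm above the foam.
- server_pocket (a point): The server's origin lies here when it is home, its axes parallel to the tray's and the same way round (handle to tray -x). Pocket floor, tray x = 0, y = -105 mm, 17 mm above the counter. Two springy foam ribs stand 4 mm out of the walls and pinch the long sides of the handle; let go on them the tool stops about 8 mm short, pressing it home takes 6 to 12 N at its grip point.
- wheel_pocket (a point): The wheel's origin lies here when it is home, its axes parallel to the tray's and the same way round (handle to tray -x). Pocket floor, tray x = 0, y = -25 mm, 17 mm above the counter. Two springy foam ribs stand 4 mm out of the walls and pinch the long sides of the handle; let go on them the tool stops about 8 mm short, pressing it home takes 6 to 12 N at its grip point.
- scraper_pocket (a point): The scraper's origin lies here when it is home, its axes parallel to the tray's and the same way round (handle to tray -x). Pocket floor, tray x = -51, y = 80 mm, 17 mm above the counter. Two springy foam ribs stand 4 mm out of the walls and pinch the two ends of the bar; let go on them the tool stops about 8 mm short, pressing it home takes 6 to 12 N at its grip point.
- timer: Bystander: round white dial timer, 68 mm across and 31 mm high, already in its round pocket at tray x = 62 mm, y = 80 mm, standing 16 mm above the foam. Origin: centre of its underside.
- flower_jar: Bystander: glass jar, 70 mm across and 100 mm high, with flowers reaching to 200 mm, between the tray and the tool on the left. Origin: centre of its underside.
- cookie_box: Bystander: clear plastic box of cookies, 157 x 137 mm and 60 mm high, on the counter beyond the tool on the right. Origin: centre of its underside.
- dredger: Bystander: metal sugar dredger, 66 mm across and 96 mm high, between the robot and the tray, on the right. Origin: centre of its underside.
Things that resemble listed ones, but are neither listed nor needed, are in the scene too. What is shaped like the server but orange or yellow is not meant.

How it is judged:
At the end, for the whole second after the job is handed in: Server, wheel and scraper each rest in their own pocket, the right way round: origin within 6 mm of the pocket's point, x axis within 0.06 rad of the tray's and not reversed, flat within 0.04 rad, underside under 3 mm above the pocket floor; timer within 15 mm of its start (horizontal distance between server and server_pocket below 0.006 m and z of server in the frame of server_pocket below 0.003 m and angle between each of server, wheel, scraper's own z axis and vertical below 0.04 rad and angle between the x axis of each of server, wheel, scraper and the x axis of tray, either way round below 0.06 rad and x of server_grip in the frame of server_pocket below -0.03 m and horizontal distance between wheel and wheel_pocket below 0.006 m and z of wheel in the frame of wheel_pocket below 0.003 m and x of wheel_grip in the frame of wheel_pocket below -0.02 m and horizontal distance between scraper and scraper_pocket below 0.006 m and z of scraper in the frame of scraper_pocket below 0.003 m and x of scraper_grip in the frame of scraper_pocket below -0.02 m and linear speed of each of server, wheel, scraper below 0.02 m/s and distance of timer from where it was at the start of the episode below 0.015 m); the robot touches nothing.
It fails at once if the dial timer is pulled or knocked out of its pocket (more than 15 mm) (distance of timer from where it was at the start of the episode above 0.015 m).
It fails at once if the flower jar is disturbed (moved more than 20 mm or tipped) (distance of flower_jar from where it was at the start of the episode above 0.02 m or angle between flower_jar's own z axis and vertical above 0.3 rad).
It fails at once if the cookie box is disturbed (moved more than 20 mm) (distance of cookie_box from where it was at the start of the episode above 0.02 m).
It fails at once if the sugar dredger is disturbed (moved more than 20 mm or tipped) (distance of dredger from where it was at the start of the episode above 0.02 m or angle between dredger's own z axis and vertical above 0.3 rad).
It also fails if it takes over 72 s, if anything falls off the work surface, if the arm or the gripper's body presses on something with over 40 N, if the wrist force passes 120 N, or if a joint passes its speed limit or range.

## Working session

There is one attempt and no reset: what is moved stays moved. The work goes in short steps, Python scripts to look and compute and a tool call to move; the robot and the scene stay as the last step left them, time stands still between calls to the robot, and variables do not carry over. Pictures are saved under pics/ and viewed, at most 10 in all, crops included, and the job is handed in when it is done.

Besides the shell and the picture viewer there is one more tool, called after "Emit:" in YAML: its name, and indented under it one key for each argument. apply_moves: Moves the arm, as the interface text tells. Its arguments: {"type":"object","properties":{"targets":{"type":"array","items":{"type":"array","items":{"type":"array","items":{"type":"number"}}}}},"required":["targets"]}

```bash
mkdir -p pics; ls; cat > h.py <<'E'
import numpy as np, cv2
from workcell import get_obs, imaging, order
def grab(n):
    im,d=imaging.camera(n); return im,d
def world(n,d):
    c=imaging.get_calibration(n); K=np.array(c["camera_matrix"]); R=np.array(c["rotation"]); e=np.array(c["eye"])
    v,u=np.mgrid[:480,:640]; r=np.stack([(u-K[0,2])/K[0,0],(v-K[1,2])/K[1,1],np.ones_like(u)],-1)
    return (r*d[...,None])@R.T+e
def plane(n,uv,z):
    c=imaging.get_calibration(n); K=np.array(c["camera_matrix"]); R=np.array(c["rotation"]); e=np.array(c["eye"])
    uv=np.atleast_2d(uv).astype(float); r=np.c_[(uv[:,0]-K[0,2])/K[0,0],(uv[:,1]-K[1,2])/K[1,1],np.ones(len(uv))]@R.T
    return e+r*((z-e[2])/r[:,2])[:,None]
E
python3 - <<'E'
from h import *
for n in("top","scene"):
    im,d=grab(n); cv2.imwrite(f"pics/{n}0.png",im); np.savez(f"{n}0.npz",im=im,d=d); c=imaging.get_calibration(n); print(n,c)
o=get_obs(); print(o["eef_pos"],o["tool_rot"],o["grip_width"],o["clock"],o["ft_force"])
E
```

```text
pics
top {'camera_matrix': array([[543.10630862,   0.        , 323.79003893],
       [  0.        , 543.10630862, 245.28682945],
       [  0.        ,   0.        ,   1.        ]]), 'eye': array([ 0.3363533 , -0.00789371,  1.36615072]), 'rotation': array([-0.69544476,  0.71653436, -0.03959607,  0.0369763 ])}
scene {'camera_matrix': array([[434.03050555,   0.        , 316.42466529],
       [  0.        , 434.03050555, 240.04649852],
       [  0.        ,   0.        ,   1.        ]]), 'eye': array([1.25888351, 0.25801316, 0.67672569]), 'rotation': array([ 0.51057035,  0.7288062 , -0.37033927, -0.26647375])}
[0.13264219 0.48151404 0.24749075] [ 1.33984887e-01  9.90982915e-01 -9.45202169e-04 -1.40311982e-04] 0.08584454201017282 0.1 [-0.53760572 -1.46091792 -0.54144317]
```

View pics/top0.png

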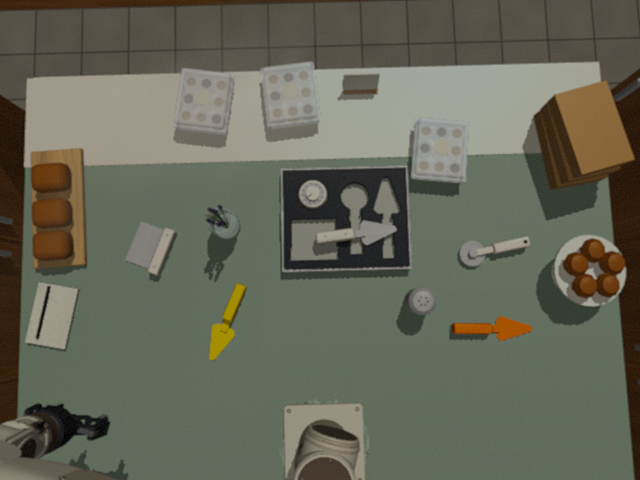

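View pics/scene0.png

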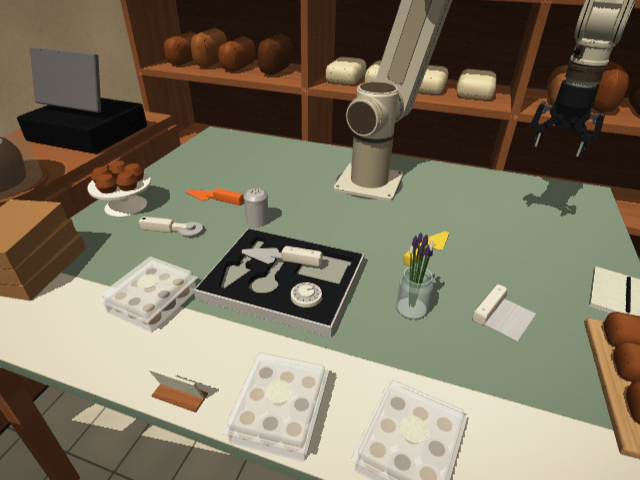

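The scene shows the real server on the tray (355,233), the wheel right (495,248) and the scraper left (150,248). Look-alikes are the yellow server-shape at (228,320), the orange one at (492,328) and the notebook at (52,315). I choose the white-handled ones.

```bash
cat > fix.py <<'E'
s=open('h.py').read()
s=s.replace('R=np.array(c["rotation"])','R=Rot.from_quat(c["rotation"]).as_matrix()').replace('import numpy as np, cv2','import numpy as np, cv2\nfrom scipy.spatial.transform import Rotation as Rot')
open('h.py','w').write(s)
E
python3 fix.py; python3 - <<'E'
from h import *
f=np.load("top0.npz"); im,d=f["im"],f["d"]; P=world("top",d)
print("counter z",P[300,300],P[250,60+40])
hsv=cv2.cvtColor(im,cv2.COLOR_BGR2HSV)
print([im[v,u] for u,v in((335,237),(160,250),(515,243),(380,232),(150,240),(290,190),(313,240))])
w=((hsv[...,1]<60)&(hsv[...,2]>140)).astype(np.uint8)
def comp(mask,box,lab,z):
    x0,y0,x1,y1=box; m=np.zeros_like(mask); m[y0:y1,x0:x1]=mask[y0:y1,x0:x1]
    n,l,s,c=cv2.connectedComponentsWithStats(m)
    i=1+np.argmax(s[1:,4]); pts=np.argwhere(l==i)[:,::-1]
    Q=plane("top",pts,z)[:,:2].astype(np.float32); r=cv2.minAreaRect(Q); print(lab,s[i],np.round(r[0],4),np.round(r[1],4),round(r[2],1), "z",np.median(P[pts[:,1],pts[:,0],2]))
comp(w,(312,220,362,250),"server h",.062)
comp(w,(140,215,180,280),"scraper h",.03)
comp(w,(480,230,535,265),"wheel h",.03)
dark=(hsv[...,2]<45).astype(np.uint8)
comp(dark,(278,160,415,275),"foam",.032)
c=imaging.get_calibration("wrist"); print(c)
cv2.imwrite("pics/crop0.png",cv2.resize(im[150:290,120:540],None,fx=1.9,fy=1.9,interpolation=cv2.INTER_CUBIC))
E
```

```text
counter z [0.34894994 0.04842551 0.00045582] [ 0.49028884  0.55227545 -0.00521332]
[array([139, 152, 160], dtype=uint8), array([138, 152, 160], dtype=uint8), array([140, 156, 161], dtype=uint8), array([132, 136, 140], dtype=uint8), array([119, 124, 126], dtype=uint8), array([36, 36, 31], dtype=uint8), array([108, 120, 120], dtype=uint8)]
server h [317 229  37  13 322] [ 0.5026 -0.0426] [0.0221 0.0886] 5.2 z 0.06130282902381701
scraper h [149 228  25  46 414] [0.4809 0.389 ] [0.0227 0.1143] 68.2 z 0.029081313951568433
wheel h [495 237  35  15 285] [ 0.4714 -0.4805] [0.0219 0.0861] 10.0 z 0.029575864491999893
foam [ 284  169  125  100 5981] [ 0.5483 -0.0705] [0.3037 0.2449] 89.7 z 0.031407398034868805
{'camera_matrix': array([[415.56038979,   0.        , 323.7716135 ],
       [  0.        , 415.56038979, 238.55805016],
       [  0.        ,   0.        ,   1.        ]]), 'hand_eye': array([[-5.22734213e-04, -9.60656510e-01, -2.77738720e-01,
         7.15172009e-02],
       [ 9.99999829e-01, -4.29115327e-04, -3.97862033e-04,
         3.84406078e-05],
       [ 2.63026810e-04, -2.77738880e-01,  9.60656570e-01,
        -1.25406337e-01],
       [ 0.00000000e+00,  0.00000000e+00,  0.00000000e+00,
         1.00000000e+00]])}
```

View pics/crop0.png

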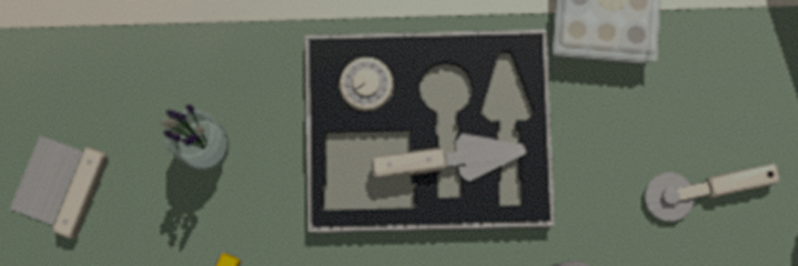

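The crop confirms the white-handled server (crop 410,162, tip to the right), the wheel (715,195, disc to the left) and the scraper (60,190, blade to the left). The plan is server, then wheel, then scraper, with the wrist view over the tray first.

Emit:
apply_moves:
  targets:
    - [[0.56, -0.81, 0.1, 5, 1], [0.56, -0.81, 0.1, 5, 1], [0.56, -0.81, 0.1, 5.4, 1], [0.56, -0.81, 0, 0, 1], [0.56, -0.81, 0, 0, 1], [0.56, -0.81, 0, 0, 1], [0.56, -0.81, 0, 0, 1], [0.56, -0.81, 0, 0, 1]]

```text
clock: 0.77
eef_pos: [0.3123, 0.221, 0.2601]
tool_rot: [-0.0, 1.0, -0.0, -0.0]
ft_force: [0.9, 0.9, -0.5]
grip_width: 0.0856
grasp_force: 0.0
```

Emit:
apply_moves:
  targets:
    - [[0.56, -0.81, 0, 0, 0.6], [0.56, -0.81, 0, 0, 0.6], [0.56, -0.81, 0, 0, 0.6], [0.56, -0.81, 0, 0, 0.6], [0.56, -0.81, 0, 0, 0.6], [0.56, -0.81, 0, 0, 0.6], [0.56, -0.81, 0, 0, 0.6], [0.56, -0.81, 0, 0, 0.6]]

```text
clock: 1.43
eef_pos: [0.4916, -0.0383, 0.2599]
tool_rot: [0.0, 1.0, 0.0, -0.0]
ft_force: [-0.0, 1.5, -0.1]
grip_width: 0.068
grasp_force: 0.0
```

Emit:
apply_moves:
  targets:
    - [[0.56, -0.81, 0, 0, 0.2], [0, 0, 0, 0, 0.2], [0, 0, 0, 0, 0.2]]

```text
clock: 1.68
eef_pos: [0.5138, -0.0704, 0.2589]
tool_rot: [0.002, 1.0, 0.0, -0.001]
ft_force: [-0.7, 1.1, -0.6]
grip_width: 0.0511
grasp_force: 0.0
```

```bash
cat >> h.py <<'E'
def wrist():
    "picture, depth, world points of every pixel, ray caster onto z"
    o=get_obs(); im,d=imaging.camera("wrist"); c=imaging.get_calibration("wrist"); K=np.array(c["camera_matrix"])
    T=np.eye(4); T[:3,:3]=Rot.from_quat(o["tool_rot"]).as_matrix(); T[:3,3]=o["eef_pos"]; M=T@np.array(c["hand_eye"])
    def cast(uv,z):
        uv=np.atleast_2d(uv).astype(float); r=np.c_[(uv[:,0]-K[0,2])/K[0,0],(uv[:,1]-K[1,2])/K[1,1],np.ones(len(uv))]@M[:3,:3].T
        return M[:3,3]+r*((z-M[2,3])/r[:,2])[:,None]
    v,u=np.mgrid[:480,:640]; r=np.stack([(u-K[0,2])/K[0,0],(v-K[1,2])/K[1,1],np.ones(u.shape)],-1)
    return im,d,(r*d[...,None])@M[:3,:3].T+M[:3,3],cast
def st():
    o=get_obs(); R=Rot.from_quat(o["tool_rot"]).as_matrix()
    print("t%.2f"%o["clock"],"tcp",np.round(o["eef_pos"],4),"phi %.2f"%np.degrees(np.arctan2(R[1,1],R[0,1])),"w %.4f g %.1f"%(o["grip_width"],o["grasp_force"]),"F",np.round(o["ft_force"],1),"q",np.round(o["joint_pos"],2))
E
python3 - <<'E'
from h import *
st(); im,d,P,cast=wrist(); cv2.imwrite("pics/w1.png",im)
import pickle; np.savez("w1.npz",im=im,d=d,P=P)
E
```

```text
t1.68 tcp [ 0.5138 -0.0704  0.2589] phi 89.79 w 0.0511 g 0.0 F [-0.7  1.1 -0.6] q [-0.14  0.28  0.08  1.38  0.   -0.13]
```

View pics/w1.png

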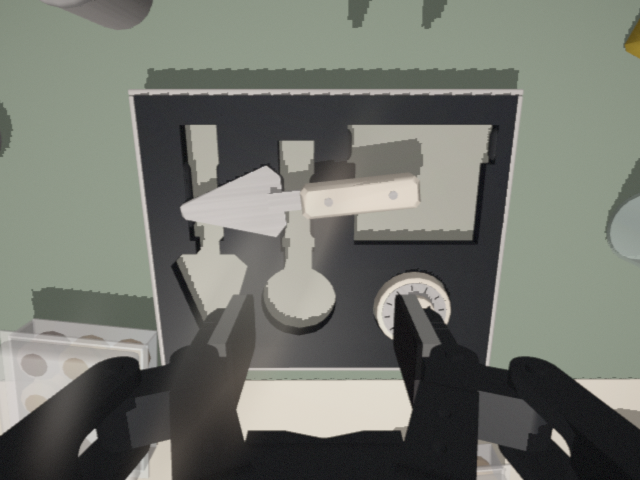

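The wrist view shows the entire tray, with corners near (131,92), (521,92), (163,370) and (488,369). The server handle runs (303,200) to (418,190), with the tip at (182,211) and the timer at (412,307). Next I fit lines.

```bash
cat > tray.py <<'E'
from h import *
def line(Q): 
    vx,vy,x,y=cv2.fitLine(Q.astype(np.float32),cv2.DIST_HUBER,0,0.001,0.001).ravel(); return np.array([vx,vy]),np.array([x,y])
def tray(im,cast,rows=range(110,300,4),cols=range(160,500,4),mid=(140,515),top=110):
    g=im.max(2).astype(int); L=[];R=[];T=[]
    for v in rows:                       # foam/rim boundary seen from outside
        L.append((max(u for u in range(mid[0]-25,mid[0]+60) if g[v,u]>90 and g[v,u+1]<=90 and u<mid[0]+35)+.5,v)); 
    for v in rows: R.append((min(u for u in range(mid[1]-45,mid[1]+25) if g[v,u]<=90 and g[v,u+1]>90)+.5,v))
    for u in cols: T.append((u,max(v for v in range(top-30,top) if g[v,u]>90 and g[v+1,u]<=90)+.5))
    return [line(cast(np.array(p),.032)[:,:2]) for p in(L,R,T)]
def handle(im,cast,box,z,smax=60,vmin=150):
    x0,y0,x1,y1=box; hsv=cv2.cvtColor(im,cv2.COLOR_BGR2HSV); b=((hsv[...,1]<smax)&(hsv[...,2]>vmin)).astype(np.uint8)
    m=np.zeros_like(b); m[y0:y1,x0:x1]=b[y0:y1,x0:x1]; n,l,s,c=cv2.connectedComponentsWithStats(m); i=1+np.argmax(s[1:,4])
    pts=np.argwhere(l==i)[:,::-1]; r=cv2.minAreaRect(cast(pts,z)[:,:2].astype(np.float32)); print(s[i],np.round(r[0],4),np.round(r[1],4),round(r[2],2)); return r
E
python3 - <<'E'
from tray import *
import workcell
f=np.load("w1.npz"); im=f["im"]
# rebuild caster from current (unmoved) pose
_,_,_,cast=wrist(); im=_ if 0 else im
print([im[200,u].tolist() for u in (140,146,148,150,152,156,160,200,220,250,297,310,330,360,400,410)])
g=im.max(2); print(g[200,138:165],g[200,495:520],g[85:105,300])
try:
    l=tray(im,cast)
    for d,p in l: print(np.degrees(np.arctan2(d[1],d[0])),p)
except Exception as e: print(repr(e))
st()
handle(im,cast,(296,170,425,222),.062)
E
```

```text
[[142, 156, 148], [86, 86, 86], [58, 56, 56], [58, 55, 53], [59, 56, 54], [59, 57, 57], [59, 56, 55], [191, 194, 198], [192, 195, 199], [193, 196, 201], [187, 190, 195], [203, 214, 220], [183, 188, 193], [205, 216, 225], [203, 214, 223], [202, 214, 223]]
[157 155 156 171 195 203 203 154  86  62  58  58  58  59  59  59  58  61
  59  58  59  60  59  59  60  61  62] [ 50  49  51  52  50  51  49  49  49  52  91 183 195 193 177 161 157 156
 156 156 155 156 155 156 156] [ 99  99  97 106 155 183 192 194 191 128  72  60  57  57  59  55  60  57
  58  60]
0.03583231 [ 0.51344126 -0.22181834]
-0.21979333 [0.527409   0.08693159]
89.87352 [ 0.4225784  -0.07360724]
t1.78 tcp [ 0.5128 -0.0684  0.2597] phi 89.99 w 0.0510 g 0.0 F [-0.1  0.8  0.3] q [-0.13  0.27  0.08  1.38  0.   -0.13]
[ 296  170  129   52 4888] [ 0.4997 -0.0399] [0.1022 0.0405] 89.86
```

```bash
cat >> tray.py <<'E'
def handle2(im,cast,box,z,smin=16,vmin=150,smax=60):
    x0,y0,x1,y1=box; hsv=cv2.cvtColor(cv2.medianBlur(im,3),cv2.COLOR_BGR2HSV); b=((hsv[...,1]>=smin)&(hsv[...,1]<smax)&(hsv[...,0]<30)&(hsv[...,2]>vmin)).astype(np.uint8)
    m=np.zeros_like(b); m[y0:y1,x0:x1]=b[y0:y1,x0:x1]; m=cv2.morphologyEx(m,cv2.MORPH_OPEN,np.ones((5,5)))
    n,l,s,c=cv2.connectedComponentsWithStats(m); i=1+np.argmax(s[1:,4])
    pts=np.argwhere(l==i)[:,::-1]; r=cv2.minAreaRect(cast(pts,z)[:,:2].astype(np.float32)); print(s[i],np.round(r[0],4),np.round(r[1],4),round(r[2],2)); return r
E
python3 - <<'E'
from tray import *
for k in range(4):
    im,d,P,cast=wrist(); st(); l=tray(im,cast)
    print([round(float(np.degrees(np.arctan2(d[1],d[0]))),2) for d,p in l],"yc",(l[0][1][1]+l[1][1][1])/2,"w",l[1][1][1]-l[0][1][1],"xT",l[2][1][0])
    handle2(im,cast,(296,170,425,222),.062)
    tip=[(u,v) for v in range(195,225) for u in range(170,200) if im[v,u].max()>170]; print("tip",cast([min(tip)],.035))
    c=cv2.HoughCircles(cv2.cvtColor(im,cv2.COLOR_BGR2GRAY)[260:360,360:470],cv2.HOUGH_GRADIENT,1,50,param1=120,param2=20,minRadius=30,maxRadius=45)
    if c is not None: print("timer",c[0,0],cast([c[0,0,:2]+[360,260]],.048))
    print("foam z",np.median(P[100:115,200:280,2]),"handle z",np.median(P[190:200,340:380,2]))
E
```

```text
t1.83 tcp [ 0.5128 -0.0679  0.26  ] phi 90.05 w 0.0511 g 0.0 F [-0.8 -0.4 -0. ] q [-0.13  0.27  0.08  1.38  0.   -0.13]
[-0.21, -0.5, 89.77] yc -0.06880006 w 0.3082122 xT 0.42365363
[ 296  170  129   52 4713] [ 0.4995 -0.0391] [0.1023 0.0405] 89.95
tip [[ 0.51381952 -0.1922859   0.035     ]]
timer [48.5 54.5 34.3] [[0.60882242 0.00735054 0.048     ]]
foam z 0.031821433537290084 handle z 0.0617356986153593
t1.88 tcp [ 0.5128 -0.0676  0.2603] phi 90.09 w 0.0514 g 0.0 F [-0.8  0.8 -0.1] q [-0.13  0.27  0.08  1.38  0.   -0.13]
[-0.09, -0.19, 89.74] yc -0.06865163 w 0.30859238 xT 0.42348266
[ 296  170  129   52 4726] [ 0.4996 -0.0386] [0.0405 0.1024] 0.02
tip [[ 0.51410557 -0.19280462  0.035     ]]
timer [49.5 49.5 37.2] [[0.60411369 0.00860687 0.048     ]]
foam z 0.031806538715499155 handle z 0.06171884307454675
t1.93 tcp [ 0.5129 -0.0675  0.2605] phi 90.11 w 0.0515 g 0.0 F [ 0.6 -0.4  0.1] q [-0.13  0.27  0.08  1.38  0.   -0.13]
[-0.1, -0.35, 89.7] yc -0.06856787 w 0.30869687 xT 0.42346457
[ 296  170  129   52 4785] [ 0.4998 -0.0384] [0.0406 0.1025] 0.06
tip [[ 0.51355661 -0.19258259  0.035     ]]
timer [48.5 48.5 36.5] [[0.60342563 0.00805188 0.048     ]]
foam z 0.031782590307641134 handle z 0.061772278830743904
t1.98 tcp [ 0.5131 -0.0675  0.2607] phi 90.11 w 0.0513 g 0.0 F [0.  1.1 0.3] q [-0.13  0.27  0.08  1.38  0.   -0.13]
[-0.07, -0.44, 89.78] yc -0.06862341 w 0.30861858 xT 0.42345223
[ 296  170  129   52 4800] [ 0.5    -0.0383] [0.0406 0.1026] 0.08
tip [[ 0.51388632 -0.19261701  0.035     ]]
timer [47.5 53.5 34.3] [[0.60863959 0.00758744 0.048     ]]
foam z 0.031815458518749784 handle z 0.06181819112078732
```

```bash
python3 - <<'E'
from tray import *
im,d,P,cast=wrist(); st(); np.savez("w2.npz",im=im,d=d,P=P)
g=im.max(2).astype(int)
def runs(v,a,b):
    m=(g[v,a:b]>110); e=np.flatnonzero(np.diff(m.astype(int)))+a+.5; return e
for v in (130,138,146,154):
    e=runs(v,170,325); print(v,e,"z32",np.round(cast([(x,v) for x in e],.032)[:,1],4),"z17",np.round(cast([(x,v) for x in e],.017)[:,1],4))
for u in (200,208,297,380,440):
    m=(g[100:260,u]>110); e=np.flatnonzero(np.diff(m.astype(int)))+100.5; print("col",u,e,"z32",np.round(cast([(u,x) for x in e],.032)[:,0],4),"z17",np.round(cast([(u,x) for x in e],.017)[:,0],4))
# server by height: top of handle >0.05
m=((P[...,2]>.052)&(P[...,2]<.07)).astype(np.uint8); m[:165]=0;m[230:]=0;m[:,:290]=0;m[:,430:]=0
pts=np.argwhere(m)[:,::-1]; Q=cast(pts,.062)[:,:2]; r=cv2.minAreaRect(Q.astype(np.float32)); print("server by depth",len(pts),r, "ends",Q[:,1].min(),Q[:,1].max())
h=cv2.cvtColor(im,cv2.COLOR_BGR2HSV); print(h[195,310:425:12],h[178,400],h[215,400],h[210,260],h[220,440])
mm=(h[...,2]>212).astype(np.uint8); mm[:165]=0;mm[230:]=0;mm[:,:290]=0;mm[:,430:]=0
mm=cv2.morphologyEx(mm,cv2.MORPH_OPEN,np.ones((3,3))); pts=np.argwhere(mm)[:,::-1]; Q=cast(pts,.062)[:,:2]; print(cv2.minAreaRect(Q.astype(np.float32)))
E
```

```text
t2.03 tcp [ 0.5132 -0.0676  0.2607] phi 90.11 w 0.0510 g 0.0 F [0.2 0.1 0.3] q [-0.13  0.27  0.08  1.38  0.   -0.13]
130 [184.5 213.5] z32 [-0.1823 -0.1583] z17 [-0.1871 -0.1622]
138 [184.5 214.5] z32 [-0.1829 -0.158 ] z17 [-0.1877 -0.1618]
146 [185.5 214.5 277.5 310.5] z32 [-0.1826 -0.1584 -0.1059 -0.0785] z17 [-0.1875 -0.1623 -0.1076 -0.0789]
154 [188.5 215.5 277.5 310.5] z32 [-0.1807 -0.1581 -0.1061 -0.0785] z17 [-0.1855 -0.1619 -0.1078 -0.079 ]
col 200 [123.5 185.5 186.5 234.5 237.5] z32 [0.4458 0.4969 0.4978 0.5404 0.5432] z17 [0.446  0.4993 0.5002 0.5446 0.5475]
col 208 [123.5 180.5 181.5 187.5 189.5] z32 [0.4458 0.4926 0.4935 0.4986 0.5003] z17 [0.446  0.4948 0.4957 0.501  0.5028]
col 297 [139.5] z32 [0.4585] z17 [0.4592]
col 380 [124.5 238.5] z32 [0.4464 0.5439] z17 [0.4466 0.5482]
col 440 [125.5 233.5 235.5 236.5 237.5 238.5] z32 [0.4471 0.5392 0.541  0.5419 0.5429 0.5438] z17 [0.4473 0.5433 0.5452 0.5462 0.5472 0.5481]
server by depth 3879 ((0.5009509921073914, -0.041863441467285156), (0.026614464819431305, 0.09372854232788086), 5.940647125244141) ends -0.08920159770340592 0.005683545275495014
[[ 17  22 221]
 [ 17  22 217]
 [ 17  24 216]
 [ 17  23 218]
 [ 17  24 222]
 [ 17  24 225]
 [ 17  24 225]
 [ 17  21 217]
 [ 17  24 223]
 [ 25  19 176]] [ 17  29 168] [ 25  19 177] [ 13   9 199] [ 26  20 176]
((0.502077043056488, -0.04142841696739197), (0.020482873544096947, 0.08790624886751175), 5.654215335845947)
```

Emit:
apply_moves:
  targets:
    - [[-0.035, 0.049, -0.4, -7.03, 0.2], [-0.035, 0.049, -0.4, -7.03, 0.2], [-0.035, 0.049, -0.4, -7.03, 0.2], [-0.035, 0.049, -0.4, -7.03, 0.2], [-0.035, 0.049, -0.4, -7.03, 0.2], [-0.035, 0.049, -0.4, -7.03, 0.2], [-0.035, 0.049, -0.3, -7.03, 0.2], [-0.035, 0.049, -0.3, -7.03, 0.2]]

```text
clock: 2.7
eef_pos: [0.5019, -0.0522, 0.1399]
tool_rot: [0.473, 0.881, 0.0, 0.0]
ft_force: [-0.1, -0.4, -0.6]
grip_width: 0.0513
grasp_force: 0.0
```

Emit:
apply_moves:
  targets:
    - [[0, 0, -0.25, -7.03, 0.2], [0, 0, 0, -7.03, 0.2], [0, 0, 0, -7.03, 0.2], [0, 0, 0, -7.0, 0.2], [0, 0, 0, 0, 0.2], [0, 0, 0, 0, 0.2], [0, 0, 0, 0, 0.2]]

```text
clock: 3.28
eef_pos: [0.5024, -0.0527, 0.1306]
tool_rot: [0.67, 0.742, 0.0, 0.0]
ft_force: [-0.3, -0.4, -0.4]
grip_width: 0.0514
grasp_force: 0.0
```

```bash
python3 - <<'E'
from tray import *
st(); im,d,P,cast=wrist(); np.savez("w3.npz",im=im,d=d,P=P); cv2.imwrite("pics/w3.png",im); st()
m=((P[...,2]>.050)&(P[...,2]<.067)).astype(np.uint8)
h=cv2.cvtColor(im,cv2.COLOR_BGR2HSV); m&=(h[...,2]>140).astype(np.uint8)
n,l,s,c=cv2.connectedComponentsWithStats(m)
for i in 1+np.argsort(-s[1:,4])[:3]: print(s[i]); pts=np.argwhere(l==i)[:,::-1]; print(cv2.minAreaRect(cast(pts,.062)[:,:2].astype(np.float32)))
E
```

```text
t3.28 tcp [ 0.5024 -0.0527  0.1306] phi 5.86 w 0.0514 g 0.0 F [-0.3 -0.4 -0.4] q [-0.1   0.33 -0.19  1.05  0.    1.36]
t3.33 tcp [ 0.5024 -0.0528  0.1306] phi 5.82 w 0.0512 g 0.0 F [-0.4  0.1 -0.3] q [-0.1   0.33 -0.19  1.05 -0.    1.36]
[ 300  145   56  184 9247]
((0.5019785761833191, -0.03980887308716774), (0.02528749592602253, 0.09271176159381866), 5.958608627319336)
[532 165   1   1   1]
((0.5921617746353149, 0.006925974041223526), (0.0, 0.0), 0.0)
```

View pics/w3.png

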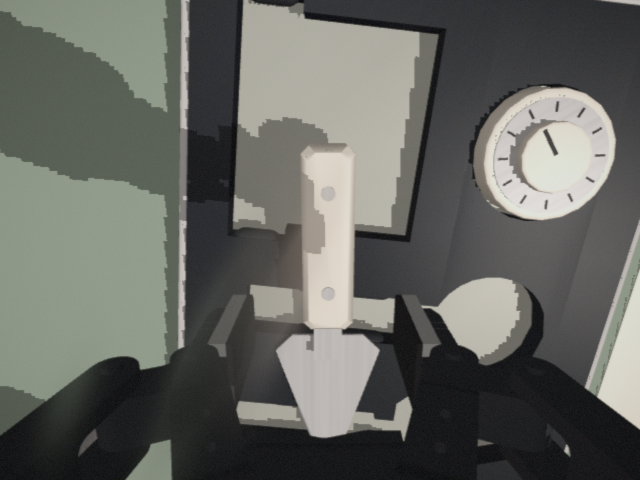

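The handle is centred between the fingers, from butt (327,148) to blade root (327,328), with the blade pointing to the palm side. Descend and grip.

Emit:
apply_moves:
  targets:
    - [[0, 0, -0.5, 0, 0.2], [0, 0, -0.5, 0, 0.2], [0, 0, -0.4, 0, 0.2], [0, 0, -0.24, 0, 0.0], [0, 0, 0, 0, -1], [0, 0, 0, 0, -1], [0, 0, 0, 0, -1], [0, 0, 0, 0, -1]]

```text
clock: 4.0
eef_pos: [0.503, -0.0532, 0.0656]
tool_rot: [0.671, 0.741, 0.0, 0.001]
ft_force: [-0.3, -0.1, -1.9]
grip_width: 0.024
grasp_force: 61.3
```

Emit:
apply_moves:
  targets:
    - [[0, 0, 0, 0, -1], [0, 0, 0, 0, -1]]

```text
clock: 4.17
eef_pos: [0.5028, -0.0531, 0.0653]
tool_rot: [0.671, 0.741, 0.0, 0.0]
ft_force: [0.6, 0.2, -1.3]
grip_width: 0.0243
grasp_force: 61.3
```

```bash
python3 -c "
from h import *
st()"
```

```text
t4.17 tcp [ 0.5028 -0.0531  0.0653] phi 5.68 w 0.0243 g 61.3 F [ 0.6  0.2 -1.3] q [-0.11  0.41 -0.27  0.89 -0.    1.37]
```

Emit:
apply_moves:
  targets:
    - [[0, 0, 0.85, 0, -1], [0, 0, 0.9, 7, -1], [0.02, -0.25, 0, 7, -1], [0.02, -0.3, 0, 7, -1], [0.02, -0.3, 0, 7, -1], [0.02, -0.3, 0, 7, -1], [0.02, -0.3, 0, 7, -1], [0.02, -0.3, 0, 7, -1]]

```text
clock: 4.83
eef_pos: [0.5072, -0.1236, 0.1351]
tool_rot: [0.301, 0.954, 0.0, 0.0]
ft_force: [-0.3, -0.0, -1.6]
grip_width: 0.0243
grasp_force: 61.3
```

Emit:
apply_moves:
  targets:
    - [[0.02, -0.3, 0, 7, -1], [0, -0.3, 0, 7, -1], [0, -0.3, 0, 7, -1], [0, -0.3, 0, 7, -1], [0, -0.05, 0, 7.1, -1], [0, 0, 0, 0, -1], [0, 0, 0, 0, -1], [0, 0, 0, 0, -1]]

```text
clock: 5.5
eef_pos: [0.5079, -0.1728, 0.1348]
tool_rot: [0.003, 1.0, 0.0, -0.0]
ft_force: [0.0, 0.2, -1.5]
grip_width: 0.0243
grasp_force: 61.3
```

```bash
python3 - <<'E'
from tray import *
st(); im,d,P,cast=wrist(); np.savez("w4.npz",im=im,d=d,P=P); cv2.imwrite("pics/w4.png",im); st()
E
```

```text
t5.50 tcp [ 0.5079 -0.1728  0.1348] phi 89.64 w 0.0243 g 61.3 F [ 0.   0.2 -1.5] q [-0.33  0.39 -0.1   1.09  0.   -0.32]
t5.55 tcp [ 0.5079 -0.1727  0.1348] phi 89.68 w 0.0243 g 61.3 F [-0.3 -0.5 -1.2] q [-0.33  0.39 -0.1   1.09  0.   -0.32]
```

View pics/w4.png

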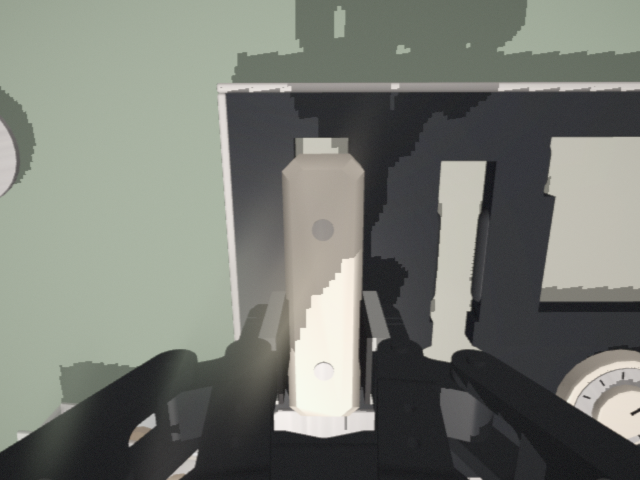

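The held server's handle spans cols 283–363 with the butt at row 153. The slot end behind it is at rows 138–152, cols 296–347. I now check the alignment numerically.

```bash
python3 - <<'E'
from tray import *
f=np.load("w4.npz"); im,P=f["im"],f["P"]; _,_,_,cast=wrist(); st(); g=im.max(2).astype(int)
for v in (143,147,151):
    print(v,[(u,im[v,u].tolist()) for u in (285,290,294,296,298,345,348,350,354)] if v==147 else '')
    m=g[v,280:370]>75; e=np.flatnonzero(np.diff(m.astype(int)))+280.5; print(e,np.round(cast([(x,v) for x in e],.032)[:,:2],4).tolist(),np.round(cast([(x,v) for x in e],.017)[:,1],4))
print("colz",g[128:160,323])
print("end z32",cast([(323,138)],.032),"butt top",cast([(323,153)],.132),P[156,323],P[200,323])
m=((P[...,2]>.12)&(P[...,2]<.137)).astype(np.uint8); m[:140]=0; m[400:]=0; m[:,:270]=0; m[:,380:]=0
pts=np.argwhere(m)[:,::-1]; Q=cast(pts,.132)[:,:2]; print(cv2.minAreaRect(Q[Q[:,0]<.49].astype(np.float32)),Q[:,0].min(), np.median(P[...,2][m>0]))
for v in (190,220,250,280):
    e=np.flatnonzero(m[v]); print(v,e[0],e[-1],cast([(e[0]-.5,v),(e[-1]+.5,v)],.131)[:,1])
E
```

```text
t5.60 tcp [ 0.508  -0.1726  0.1348] phi 89.72 w 0.0245 g 61.3 F [ 0.3 -0.1 -1.5] q [-0.33  0.39 -0.1   1.09  0.   -0.32]
143 
[294.5 348.5] [[0.449, -0.1878], [0.4492, -0.1589]] [-0.1888 -0.158 ]
147 [(285, [74, 71, 71]), (290, [74, 72, 71]), (294, [49, 47, 49]), (296, [111, 119, 120]), (298, [124, 132, 134]), (345, [122, 131, 133]), (348, [78, 82, 84]), (350, [60, 61, 63]), (354, [60, 62, 61])]
[285.5 286.5 294.5 348.5] [[0.4511, -0.1927], [0.4511, -0.1921], [0.4511, -0.1878], [0.4513, -0.1588]] [-0.194  -0.1935 -0.1889 -0.158 ]
151 
[282.5 283.5 284.5 286.5 287.5 294.5 348.5] [[0.4532, -0.1944], [0.4532, -0.1938], [0.4532, -0.1933], [0.4532, -0.1922], [0.4532, -0.1917], [0.4532, -0.1879], [0.4534, -0.1588]] [-0.1958 -0.1953 -0.1947 -0.1935 -0.193  -0.1889 -0.1579]
colz [ 45  46  50  46  45  47  49  47  48  93 192 201 201 202 201 201 201 202
 201 201 201 202 202 200 199 182 160 157 160 160 161 164]
end z32 [[ 0.44648804 -0.17250013  0.032     ]] butt top [[ 0.4465195  -0.17231087  0.132     ]] [ 0.44837418 -0.17240859  0.12058471] [ 0.46073631 -0.17247617  0.13309137]
((0.4686726927757263, -0.17256508767604828), (0.025298278778791428, 0.04259595647454262), 89.94091033935547) 0.4473668195824067 0.13247658453212832
190 282 363 [-0.185379   -0.15971031]
220 283 362 [-0.18539045 -0.15983204]
250 284 361 [-0.18540237 -0.1599589 ]
280 285 361 [-0.18541481 -0.159758  ]
```

Emit:
apply_moves:
  targets:
    - [[0, -0.017, -0.5, 0, -1], [0, 0, -0.5, 0, -1], [0, 0, -0.4, 0, -1], [0, 0, -0.2, 0, -1], [0, 0, -0.1, 0, -1], [0, 0, -0.1, 0, -1], [0, 0, 0, 0, -1]]

```text
clock: 6.18
eef_pos: [0.5082, -0.1736, 0.0626]
tool_rot: [0.002, 1.0, 0.0, 0.0]
ft_force: [0.2, -0.2, -1.3]
grip_width: 0.0244
grasp_force: 61.3
```

Emit:
apply_moves:
  targets:
    - [[0, 0, -0.08, 0, -1], [0, 0, -0.08, 0, -1], [0, 0, 0, 0, -1], [0, 0, 0, 0, -1]]

```text
clock: 6.52
eef_pos: [0.5089, -0.1742, 0.057]
tool_rot: [0.002, 1.0, -0.0, 0.001]
ft_force: [1.2, -0.6, -1.4]
grip_width: 0.0241
grasp_force: 61.4
```

Emit:
apply_moves:
  targets:
    - [[0, 0, -0.06, 0, -1], [0, 0, -0.06, 0, -1], [0, 0, -0.06, 0, -1], [0, 0, 0, 0, -1], [0, 0, 0, 0, -1]]

```text
clock: 6.93
eef_pos: [0.5093, -0.1742, 0.0503]
tool_rot: [0.002, 1.0, -0.001, 0.002]
ft_force: [1.6, 0.4, 4.3]
grip_width: 0.0245
grasp_force: 62.0
```

Emit:
apply_moves:
  targets:
    - [[0, 0, -0.05, 0, -1], [0, 0, 0, 0, -1], [0, 0, 0, 0, -1]]

```text
clock: 7.18
eef_pos: [0.5094, -0.1743, 0.0491]
tool_rot: [0.002, 1.0, -0.001, 0.002]
ft_force: [0.3, 0.3, 10.9]
grip_width: 0.0246
grasp_force: 68.2
```

Emit:
apply_moves:
  targets:
    - [[0, 0, 0, 0, 0.1], [0, 0, 0, 0, 0.1], [0, 0, 0, 0, 0.1], [0, 0, 0.5, 0, 0.1], [0, 0, 1, 0, 0.1], [0, 0, 0.5, 0, 0.1], [0, 0, 0, 0, 0.1]]

```text
clock: 7.77
eef_pos: [0.5107, -0.1746, 0.1316]
tool_rot: [0.002, 1.0, -0.001, 0.004]
ft_force: [0.3, -0.7, -0.5]
grip_width: 0.0467
grasp_force: 0.0
```

```bash
cat > chk.py <<'E'
from tray import *
import sys
st(); im,d,P,cast=wrist(); cv2.imwrite("pics/%s.png"%sys.argv[1],im); np.savez(sys.argv[1]+".npz",im=im,d=d,P=P)
h=cv2.cvtColor(im,cv2.COLOR_BGR2HSV); m=((P[...,2]>.041)&(P[...,2]<.06)&(h[...,2]>110)).astype(np.uint8); m=cv2.morphologyEx(m,cv2.MORPH_OPEN,np.ones((3,3)))
n,l,s,c=cv2.connectedComponentsWithStats(m)
for i in 1+np.argsort(-s[1:,4])[:3]:
    pts=np.argwhere(l==i)[:,::-1]; Q=P[l==i]; A=np.c_[Q[:,:2]-Q[:,:2].mean(0),np.ones(len(Q))]
    k=np.abs(Q[:,2]-np.median(Q[:,2]))<.002; co=np.linalg.lstsq(A[k],Q[k,2],rcond=None)[0]
    r=cv2.minAreaRect(cast(pts,np.median(Q[:,2]))[:,:2].astype(np.float32)); print(s[i],np.round(r[0],4),np.round(r[1],4),round(r[2],2),"z",np.round(co,4))
E
python3 chk.py w5
```

```text
t7.77 tcp [ 0.5107 -0.1746  0.1316] phi 89.78 w 0.0467 g 0.0 F [ 0.3 -0.7 -0.5] q [-0.33  0.39 -0.1   1.07  0.   -0.33]
[ 299  139   51  174 8253] [ 0.4963 -0.1743] [0.0255 0.0935] 89.77 z [0.004  0.0105 0.047 ]
[ 587  367   53   65 1896] [ 0.6047 -0.0016] [0.0472 0.0302] 11.92 z [0.0582 0.0531 0.0461]
[133 455  42  25 777] [ 0.6439 -0.2793] [0.0271 0.0183] 89.9 z [ 0.3506 -0.037   0.0536]
```

The server is home: top at 47 mm and flat. Now the wheel.

Emit:
apply_moves:
  targets:
    - [[0, -0.3, 0.7, 6.68, 0.2], [-0.07, -0.5, 0.7, 6.68, 0.2], [-0.07, -0.5, 0.4, 6.68, 0.2], [-0.07, -0.5, 0, 6.68, 0.2], [-0.07, -0.5, 0, 6.68, 0.2], [-0.07, -0.5, 0, 6.68, 0.2], [-0.07, -0.5, 0, 6.68, 0.2], [-0.07, -0.5, 0, 6.68, 0.2]]

```text
clock: 8.48
eef_pos: [0.4871, -0.3259, 0.1966]
tool_rot: [-0.45, 0.893, 0.002, -0.001]
ft_force: [0.2, -0.2, -1.4]
grip_width: 0.0514
grasp_force: 0.0
```

Emit:
apply_moves:
  targets:
    - [[-0.07, -0.5, 0, 6.68, 0.2], [-0.07, -0.5, 0, 6.68, 0.2], [-0.07, -0.5, 0, 6.68, 0.2], [-0.07, -0.5, 0, 6.68, 0.2], [-0.07, -0.55, 0, 6.68, 0.2], [-0.07, -0.55, 0, 6.68, 0.2], [-0.07, -0.55, 0, 6.68, 0.2], [0, 0, 0, 0, 0.2]]

```text
clock: 9.15
eef_pos: [0.4668, -0.4748, 0.1957]
tool_rot: [0.766, -0.643, -0.002, 0.001]
ft_force: [-0.3, -0.5, -0.1]
grip_width: 0.051
grasp_force: 0.0
```

Emit:
apply_moves:
  targets:
    - [[0, 0, 0, 0, 0.2], [0, 0, 0, 0, 0.2], [0, 0, 0, 0, 0.2]]

```text
clock: 9.4
eef_pos: [0.4687, -0.4705, 0.198]
tool_rot: [0.766, -0.643, -0.001, -0.0]
ft_force: [0.5, 0.0, -0.2]
grip_width: 0.0509
grasp_force: 0.0
```

```bash
cat > ctr.py <<'E'
from tray import *
import sys
st(); im,d,P,cast=wrist(); st(); cv2.imwrite("pics/%s.png"%sys.argv[1],im); np.savez(sys.argv[1]+".npz",im=im,d=d,P=P)
h=cv2.cvtColor(im,cv2.COLOR_BGR2HSV); m=((P[...,2]>.018)&(P[...,2]<.035)&(h[...,2]>110)).astype(np.uint8); m=cv2.morphologyEx(m,cv2.MORPH_OPEN,np.ones((3,3)))
n,l,s,c=cv2.connectedComponentsWithStats(m)
for i in 1+np.argsort(-s[1:,4])[:3]:
    pts=np.argwhere(l==i)[:,::-1]; r=cv2.minAreaRect(cast(pts,.03)[:,:2].astype(np.float32)); print(s[i],np.round(r[0],4),np.round(r[1],4),round(r[2],2),np.median(P[l==i][:,2]))
E
python3 ctr.py w6
```

```text
t9.40 tcp [ 0.4687 -0.4705  0.198 ] phi -170.02 w 0.0509 g 0.0 F [ 0.5  0.  -0.2] q [-0.79  0.6   0.42  1.39  0.   -2.53]
t9.45 tcp [ 0.4689 -0.4705  0.1985] phi -170.00 w 0.0513 g 0.0 F [-0.5  0.6  0. ] q [-0.79  0.6   0.42  1.39  0.   -2.53]
[ 303  140   37  196 5722] [ 0.4657 -0.4513] [0.0253 0.1499] 10.51 0.029043408403503668
[540 322  36  46 998] [ 0.2689 -0.4008] [0.0374 0.0241] 88.38 0.02969952566864209
[140 461  31   8 147] [ 0.5746 -0.2279] [0.0051 0.0262] 89.66 0.029483786005848667
```

View pics/w6.png

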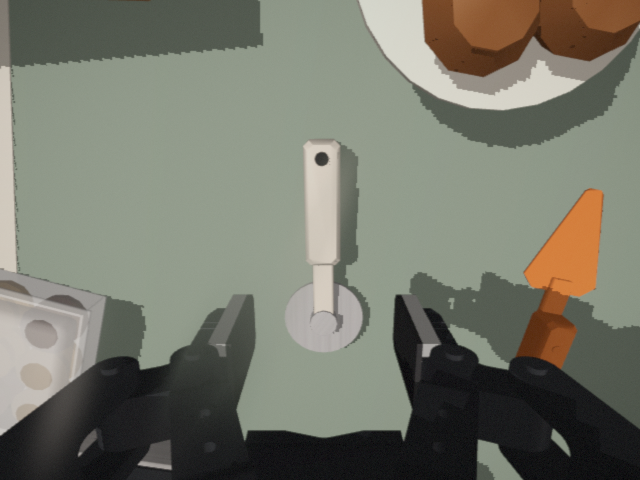

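The wheel handle runs (322,140) to (322,263), with the disc at (324,317). No look-alike is close, since the orange server is at (560,260).

```bash
python3 - <<'E'
from tray import *
f=np.load("w6.npz"); P,im=f["P"],f["im"]; _,_,_,cast=wrist(); st()
h=cv2.cvtColor(im,cv2.COLOR_BGR2HSV); m=((P[...,2]>.016)&(P[...,2]<.035)&(h[...,2]>110)).astype(np.uint8); m[:,:295]=0;m[:,350:]=0;m[:130]=0;
w=m[130:275].sum(1); print(w)
m[264:]=0; pts=np.argwhere(m)[:,::-1]; r=cv2.minAreaRect(cast(pts,.03)[:,:2].astype(np.float32)); print(r)
cx=np.array([(np.flatnonzero(m[v]).mean(),v) for v in range(155,255)]); from tray import line
print(line(cast(cx,.03)[:,:2]), np.degrees(np.arctan2(*line(cast(cx,.03)[:,:2])[0][::-1])))
print("disc",cast([(324,317)],.0135),"butt",cast([(322,140)],.028))
b=(((np.abs(P[...,2]-.0125)<.004))&(h[...,2]>110)).astype(np.uint8); b[:270]=0;b[360:]=0;b[:,:280]=0;b[:,370:]=0
print(cv2.minEnclosingCircle(cast(np.argwhere(b)[:,::-1],.0135)[:,:2].astype(np.float32)))
E
```

```text
t9.50 tcp [ 0.4691 -0.4706  0.1989] phi -169.98 w 0.0514 g 0.0 F [-0.2 -0.5 -0.2] q [-0.79  0.6   0.42  1.39  0.   -2.53]
[ 0  0  0  0  0  0  0  0  0  6 26 29 31 32 35 37 37 37 36 37 37 37 34 29
 27 26 25 25 24 24 22 25 26 27 28 33 36 37 37 37 37 37 37 37 36 36 36 36
 35 36 36 36 36 36 36 35 36 35 35 36 36 36 36 36 36 36 36 35 36 36 36 36
 36 35 36 36 36 36 36 36 36 36 36 36 36 36 36 35 35 35 34 35 35 35 35 35
 35 35 34 35 35 35 34 35 35 35 35 35 35 35 35 35 35 35 35 35 35 35 34 35
 35 34 35 35 35 35 35 35 35 33 32 31 29 27 25 21 20 20 20 20 20 20 20 20
 20]
((0.47154366970062256, -0.48118019104003906), (0.0253764595836401, 0.0905303880572319), 10.543663024902344)
(array([ 0.18349564, -0.98302054], dtype=float32), array([ 0.46966764, -0.4719371 ], dtype=float32)) -79.42656
disc [[ 0.45264957 -0.38490262  0.0135    ]] butt [[ 0.47875248 -0.52509045  0.028     ]]
((0.45338478684425354, -0.38504892587661743), 0.03258776664733887)
```

Emit:
apply_moves:
  targets:
    - [[0.015, -0.045, -0.9, 0.55, 0.1], [0, 0, -0.9, 0, 0.1], [0, 0, -0.9, 0, 0.1], [0, 0, -0.8, 0, 0.1], [0, 0, -0.45, 0, 0.1], [0, 0, -0.2, 0, 0.1], [0, 0, 0, 0, 0.1], [0, 0, 0, 0, 0.1]]

```text
clock: 10.17
eef_pos: [0.4701, -0.4736, 0.0341]
tool_rot: [0.769, -0.639, 0.001, 0.0]
ft_force: [0.7, -0.1, -0.4]
grip_width: 0.0469
grasp_force: 0.0
```

```bash
python3 -c "
from h import *
st()"
```

```text
t10.17 tcp [ 0.4701 -0.4736  0.0341] phi -169.45 w 0.0469 g 0.0 F [ 0.7 -0.1 -0.4] q [-0.79  0.72  0.19  1.04  0.   -2.54]
```

Emit:
apply_moves:
  targets:
    - [[0, 0, -0.03, 0, -1], [0, 0, 0, 0, -1], [0, 0, 0, 0, -1], [0, 0, 0, 0, -1], [0, 0, 0, 0, -1], [0, 0, 0, 0, -1]]

```text
clock: 10.67
eef_pos: [0.4707, -0.4748, 0.0346]
tool_rot: [0.769, -0.639, 0.002, 0.0]
ft_force: [0.4, -0.1, 6.0]
grip_width: 0.0241
grasp_force: 61.3
```

Emit:
apply_moves:
  targets:
    - [[0, 0, 0.8, 0, -1], [0, 0, 0.9, 0, -1], [0.05, 0.5, 0.82, -6.72, -1], [0.08, 0.68, 0, -6.72, -1], [0.08, 0.68, 0, -6.72, -1], [0.08, 0.68, 0, -6.72, -1], [0.08, 0.68, 0, -6.72, -1], [0.08, 0.68, 0, -6.72, -1]]

```text
clock: 11.33
eef_pos: [0.4871, -0.3163, 0.1329]
tool_rot: [-0.499, 0.867, -0.0, 0.0]
ft_force: [0.6, -0.1, -2.4]
grip_width: 0.024
grasp_force: 60.4
```

Emit:
apply_moves:
  targets:
    - [[0.08, 0.68, 0, -6.72, -1], [0.08, 0.68, 0, -6.72, -1], [0.08, 0.68, 0, -6.72, -1], [0.08, 0.68, 0, -6.72, -1], [0.08, 0.68, 0, -6.72, -1], [0.08, 0.68, 0, -6.72, -1], [0.08, 0.68, 0, -6.72, -1], [0.08, 0.68, 0, -6.72, -1]]

```text
clock: 12.0
eef_pos: [0.5128, -0.0987, 0.1329]
tool_rot: [-0.053, 0.999, -0.0, 0.0]
ft_force: [0.2, -0.2, -1.4]
grip_width: 0.0242
grasp_force: 60.4
```

Emit:
apply_moves:
  targets:
    - [[0, 0.16, 0, -6.72, -1], [0, 0, 0, 0, -1], [0, 0, 0, 0, -1], [0, 0, 0, 0, -1], [0, 0, 0, 0, -1]]

```text
clock: 12.42
eef_pos: [0.5129, -0.0945, 0.1328]
tool_rot: [0.002, 1.0, -0.0, 0.0]
ft_force: [-0.6, 0.8, -0.8]
grip_width: 0.024
grasp_force: 60.4
```

```bash
python3 - <<'E'
from tray import *
st(); im,d,P,cast=wrist(); np.savez("w7.npz",im=im,d=d,P=P); cv2.imwrite("pics/w7.png",im); st()
E
```

```text
t12.42 tcp [ 0.5129 -0.0945  0.1328] phi 89.73 w 0.0240 g 60.4 F [-0.6  0.8 -0.8] q [-0.18  0.36 -0.14  1.07 -0.   -0.18]
t12.47 tcp [ 0.5129 -0.0946  0.1327] phi 89.70 w 0.0238 g 60.4 F [ 0.4 -0.2 -2.1] q [-0.18  0.36 -0.14  1.07 -0.   -0.18]
```

View pics/w7.png

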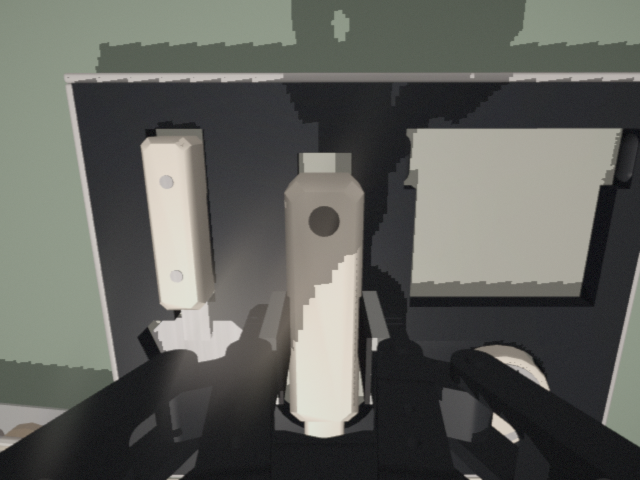

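The held wheel's handle spans cols 286–362 with the butt at row 172. The pocket's slot end is at rows 153–172, cols 299–351, and the server is home at left (175,220).

```bash
python3 - <<'E'
from tray import *
f=np.load("w7.npz"); im,P=f["im"],f["P"]; _,_,_,cast=wrist(); st(); g=im.max(2).astype(int)
for v in (158,163,168):
    m=g[v,290:370]>85; e=np.flatnonzero(np.diff(m.astype(int)))+290.5; print(e,np.round(cast([(x,v) for x in e],.017)[:,1],4))
print("colz",g[145:180,324])
print("end z32",cast([(324,152.5)],.032)[0])
i=np.flatnonzero((P[140:200,324,2]>.1)); v=140+i[0]; print(v,[np.round(P[x,324],4).tolist() for x in (v,v+2,v+4,v+8,v+12,v+16)])
m=((P[...,2]>.11)&(P[...,2]<.137))
for v in (200,230,260,285):
    e=np.flatnonzero(m[v,275:375])+275; print(v,cast([(e[0]-.5,v),(e[-1]+.5,v)],.129)[:,1].mean())
E
```

```text
t12.52 tcp [ 0.5129 -0.0945  0.1327] phi 89.68 w 0.0242 g 60.4 F [ 0.4 -0.6 -1.1] q [-0.18  0.36 -0.14  1.07 -0.   -0.18]
[298.5 350.5] [-0.1086 -0.0788]
[298.5 350.5] [-0.1086 -0.0788]
[298.5 350.5] [-0.1087 -0.0788]
colz [ 37  38  35  37  39  40  41  77 168 176 175 176 176 176 176 176 176 176
 175 175 176 175 176 177 176 175 174 156 136 131 133 135 137 137 138]
end z32 [ 0.45890984 -0.09396991  0.032     ]
173 [[0.4606, -0.094, 0.1059], [0.4607, -0.094, 0.1104], [0.4605, -0.094, 0.1168], [0.4608, -0.094, 0.1243], [0.4619, -0.094, 0.1257], [0.4628, -0.094, 0.1277]]
200 -0.09417808370680608
230 -0.09423684888156403
260 -0.09429810392357656
285 -0.09435116337349037
```

Emit:
apply_moves:
  targets:
    - [[0.007, 0.015, -0.5, 0, -1], [0, 0, -0.5, 0, -1], [0, 0, -0.4, 0, -1], [0, 0, -0.2, 0, -1], [0, 0, -0.1, 0, -1], [0, 0, -0.1, 0, -1], [0, 0, 0, 0, -1]]

```text
clock: 13.1
eef_pos: [0.5136, -0.0937, 0.0608]
tool_rot: [0.003, 1.0, -0.001, 0.0]
ft_force: [-0.2, -0.9, -2.1]
grip_width: 0.0243
grasp_force: 60.4
```

Emit:
apply_moves:
  targets:
    - [[0, 0, -0.07, 0, -1], [0, 0, -0.06, 0, -1], [0, 0, -0.06, 0, -1], [0, 0, 0, 0, -1], [0, 0, 0, 0, -1]]

```text
clock: 13.52
eef_pos: [0.515, -0.0936, 0.0553]
tool_rot: [0.003, 1.0, -0.001, 0.002]
ft_force: [-1.3, -1.5, 5.9]
grip_width: 0.0237
grasp_force: 61.2
```

Emit:
apply_moves:
  targets:
    - [[0, 0, -0.07, 0, -1], [0, 0, -0.06, 0, -1], [0, 0, 0, 0, -1], [0, 0, 0, 0, -1]]

```text
clock: 13.85
eef_pos: [0.5152, -0.0936, 0.0518]
tool_rot: [0.003, 1.0, -0.001, 0.003]
ft_force: [-5.8, -0.6, 16.1]
grip_width: 0.0239
grasp_force: 62.5
```

Emit:
apply_moves:
  targets:
    - [[0, 0, -0.03, 0, -1], [0, 0, 0, 0, -1], [0, 0, 0, 0, -1]]

```text
clock: 14.1
eef_pos: [0.5152, -0.0936, 0.0517]
tool_rot: [0.003, 1.0, -0.001, 0.003]
ft_force: [-8.0, -0.2, 24.4]
grip_width: 0.0238
grasp_force: 63.4
```

Emit:
apply_moves:
  targets:
    - [[0, 0, 0.05, 0, 0.1], [0, 0, 0, 0, 0.1], [0, 0, 0, 0, 0.1], [0, 0, 0.5, 0, 0.1], [0, 0, 1, 0, 0.1], [0, 0, 0.5, 0, 0.1], [0, 0, 0, 0, 0.1]]

```text
clock: 14.68
eef_pos: [0.517, -0.0934, 0.1335]
tool_rot: [0.002, 1.0, -0.001, 0.005]
ft_force: [0.4, -0.3, 0.6]
grip_width: 0.0471
grasp_force: 0.0
```

```bash
python3 chk.py w8
```

```text
t14.68 tcp [ 0.517  -0.0934  0.1335] phi 89.73 w 0.0471 g 0.0 F [ 0.4 -0.3  0.6] q [-0.18  0.36 -0.14  1.06  0.   -0.17]
[ 138  127   66  174 8466] [ 0.4964 -0.1724] [0.0262 0.0929] 89.74 z [ 0.0034 -0.0012  0.047 ]
[ 298  152   51  165 7528] [ 0.5078 -0.0937] [0.0255 0.0906] 89.69 z [ 0.0063 -0.0006  0.0469]
[306 376  35  29 693] [ 0.6057 -0.0943] [0.0207 0.02  ] 89.76 z [-0.0035 -0.0005  0.0418]
```

The wheel is home too (top at 46.9 mm, flat). Next the scraper, going round the jar on the robot's side.

Emit:
apply_moves:
  targets:
    - [[-0.4, 0.5, 0.6, 0, 0.2], [-0.5, 0.78, 0.3, -5.4, 0.2], [-0.5, 0.78, 0.3, -5.4, 0.2], [-0.5, 0.78, 0.3, -5.4, 0.2], [-0.5, 0.78, 0.3, -5.3, 0.2], [-0.5, 0.78, 0.3, 0, 0.2], [-0.5, 0.78, 0, 0, 0.2], [-0.5, 0.78, 0, 0, 0.2]]

```text
clock: 15.4
eef_pos: [0.356, 0.1466, 0.2121]
tool_rot: [0.189, 0.982, 0.0, -0.0]
ft_force: [0.6, -0.1, 0.5]
grip_width: 0.0512
grasp_force: 0.0
```

Emit:
apply_moves:
  targets:
    - [[-0.5, 0.78, 0, 0, 0.2], [-0.5, 0.78, 0, 0, 0.2], [-0.5, 0.78, 0, 0, 0.2], [0.7, 0.6, 0, 0, 0.2], [0.75, 0.6, -0.1, 0, 0.2], [0.75, 0.6, -0.2, 0, 0.2], [0.75, 0.6, -0.2, 0, 0.2], [0.75, 0.6, -0.2, 0, 0.2]]

```text
clock: 16.07
eef_pos: [0.4456, 0.3601, 0.1823]
tool_rot: [0.188, 0.982, -0.001, -0.001]
ft_force: [-0.2, 0.1, 0.3]
grip_width: 0.0511
grasp_force: 0.0
```

Emit:
apply_moves:
  targets:
    - [[0.78, 0.77, -0.1, 0, 0.2], [0, 0, 0, 0, 0.2], [0, 0, 0, 0, 0.2], [0, 0, 0, 0, 0.2], [0, 0, 0, 0, 0.2], [0, 0, 0, 0, 0.2]]

```text
clock: 16.57
eef_pos: [0.474, 0.3875, 0.182]
tool_rot: [0.189, 0.982, 0.0, 0.0]
ft_force: [-0.3, -0.3, 0.3]
grip_width: 0.0513
grasp_force: 0.0
```

```bash
python3 ctr.py w9
```

```text
t16.57 tcp [0.474  0.3875 0.182 ] phi 68.21 w 0.0513 g 0.0 F [-0.3 -0.3  0.3] q [0.69 0.5  0.2  1.28 0.   1.07]
t16.62 tcp [0.4742 0.3876 0.1823] phi 68.21 w 0.0510 g 0.0 F [-0.2 -0.6 -0.2] q [0.69 0.5  0.21 1.28 0.   1.07]
[ 311  143   42  166 6550] [0.4784 0.3909] [0.0276 0.1177] 67.87 0.02959901306537907
[   0   74   39  146 3935] [0.3531 0.2214] [0.0254 0.095 ] 55.96 0.029479949510328396
[143 331  50  15 507] [0.51   0.2473] [0.0368 0.0116] 64.67 0.026566377157393628
```

View pics/w9.png

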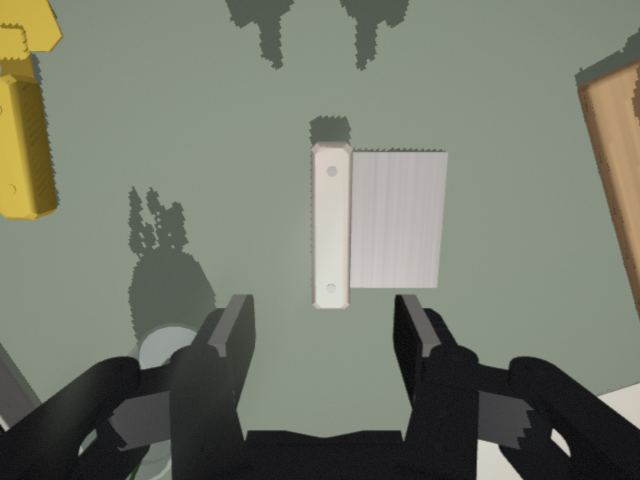

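The scraper bar's centre is at pixel (331,225), and the blade is on the right (400,220), over which the right finger passes. The yellow server is a decoy at (20,150). Descend and grip.

Emit:
apply_moves:
  targets:
    - [[0.105, 0.083, -0.9, -0.35, 0.1], [0, 0, -0.9, 0, 0.1], [0, 0, -0.9, 0, 0.1], [0, 0, -0.6, 0, 0.1], [0, 0, -0.3, 0, 0.1], [0, 0, -0.1, 0, 0.1], [0, 0, 0, 0, 0.1], [0, 0, 0, 0, 0.1]]

```text
clock: 17.28
eef_pos: [0.4801, 0.3924, 0.0352]
tool_rot: [0.192, 0.981, 0.001, 0.001]
ft_force: [1.2, 0.4, -0.4]
grip_width: 0.0473
grasp_force: 0.0
```

```bash
python3 -c "
from h import *
st()"
```

```text
t17.28 tcp [0.4801 0.3924 0.0352] phi 67.87 w 0.0473 g 0.0 F [ 1.2  0.4 -0.4] q [0.69 0.63 0.03 0.96 0.   1.07]
```

Emit:
apply_moves:
  targets:
    - [[-0.02, -0.02, -0.03, 0, -1], [0, 0, 0, 0, -1], [0, 0, 0, 0, -1], [0, 0, 0, 0, -1], [0, 0, 0, 0, -1], [0, 0, 0, 0, -1]]

```text
clock: 17.78
eef_pos: [0.4794, 0.3917, 0.0342]
tool_rot: [0.192, 0.981, 0.002, 0.001]
ft_force: [-1.2, -1.5, 6.5]
grip_width: 0.026
grasp_force: 61.2
```

Emit:
apply_moves:
  targets:
    - [[0, 0, 0.5, 0, -1], [0, 0, 0.9, 0, -1], [-0.4, -0.2, 0.9, 0, -1], [-0.7, -0.5, 0.4, 0, -1], [-0.7, -0.6, 0.4, 0, -1], [-0.7, -0.6, 0.4, 0, -1]]

```text
clock: 18.28
eef_pos: [0.3773, 0.3142, 0.1729]
tool_rot: [0.192, 0.981, 0.001, 0.0]
ft_force: [0.6, -0.3, -1.2]
grip_width: 0.0261
grasp_force: 60.3
```

```bash
python3 -c "
from h import *
st()"
```

```text
t18.28 tcp [0.3773 0.3142 0.1729] phi 67.89 w 0.0261 g 60.3 F [ 0.6 -0.3 -1.2] q [ 0.69  0.27 -0.16  1.14 -0.    1.08]
```

Emit:
apply_moves:
  targets:
    - [[-0.2, -0.85, 0, 0, -1], [-0.2, -0.85, 0, -6.8, -1], [-0.2, -0.85, 0, -6.8, -1], [-0.2, -0.85, 0, -6.8, -1], [-0.2, -0.85, 0, -6.8, -1], [0.63, -0.66, 0, -6.8, -1], [0.63, -0.66, 0, -6.8, -1], [0.63, -0.66, 0, -6.8, -1]]

```text
clock: 18.95
eef_pos: [0.4142, 0.0641, 0.1726]
tool_rot: [0.574, 0.819, 0.001, 0.001]
ft_force: [1.3, 1.3, -1.3]
grip_width: 0.0265
grasp_force: 60.3
```

Emit:
apply_moves:
  targets:
    - [[0.63, -0.66, 0, -6.8, -1], [0.62, -0.67, 0, -6.8, -1], [0, 0, -0.4, -6.95, -1], [0, 0, -0.4, 0, -1], [0, 0, -0.2, 0, -1], [0, 0, 0, 0, -1], [0, 0, 0, 0, -1], [0, 0, 0, 0, -1]]

```text
clock: 19.62
eef_pos: [0.4641, 0.0127, 0.1326]
tool_rot: [0.708, 0.706, 0.001, 0.0]
ft_force: [-0.5, 0.0, -0.9]
grip_width: 0.0263
grasp_force: 60.3
```

```bash
python3 - <<'E'
from tray import *
st(); im,d,P,cast=wrist(); np.savez("w10.npz",im=im,d=d,P=P); cv2.imwrite("pics/w10.png",im); st()
E
```

```text
t19.62 tcp [0.4641 0.0127 0.1326] phi -0.22 w 0.0263 g 60.3 F [-0.5  0.  -0.9] q [ 0.03  0.26 -0.29  1.02  0.    1.6 ]
t19.67 tcp [0.4644 0.0127 0.1328] phi -0.22 w 0.0258 g 60.3 F [ 0.3  0.4 -2.2] q [ 0.03  0.26 -0.29  1.02 -0.    1.6 ]
```

View pics/w10.png

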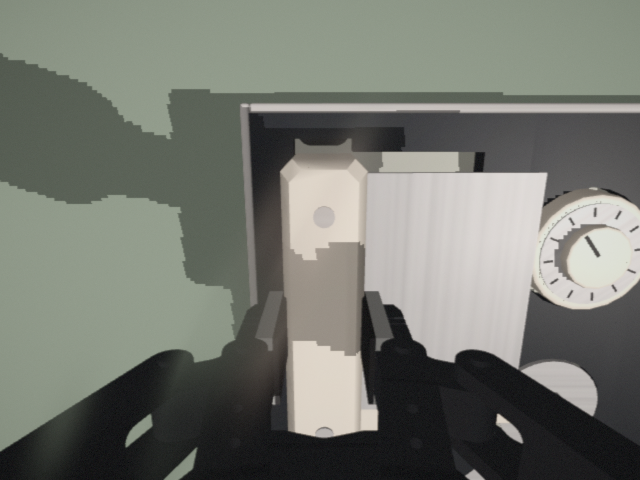

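The held bar spans cols 282–367 with its end at row 153, and the blade is to the right (365–545). The pocket's bar slot end is at rows 139–153, cols 295–352, the blade section's edge is at row 152, and the timer is at (590,248).

```bash
python3 - <<'E'
from tray import *
f=np.load("w10.npz"); im,P=f["im"],f["P"]; _,_,_,cast=wrist(); st(); g=im.max(2).astype(int)
for v in (143,146,149): print(v,g[v,286:302],g[v,344:362])
print("col330",g[130:160,330]," col440",g[142:180,440])
for v in (146,):
    for u in (295,352): print(u,cast([(u,v)],.032)[0,:2],cast([(u,v)],.017)[0,:2])
print("bar slot end z32, by row",[ (r,round(cast([(323,r)],.032)[0,1],4)) for r in (137,139,141)],"blade sec",[ (r,round(cast([(440,r)],.032)[0,1],4)) for r in (150,151,152)])
i=np.flatnonzero((P[130:200,324,2]>.095)); v=130+i[0]; print(v,[np.round(P[x,324],4).tolist() for x in (v,v+2,v+4,v+8,v+12,v+16)])
m=((P[...,2]>.115)&(P[...,2]<.137))
for v in (190,220,250,280):
    e=np.flatnonzero(m[v,270:380])+270; print(v,e[0],e[-1],cast([(e[0]-.5,v),(e[-1]+.5,v)],.129)[:,0])
i=np.flatnonzero(g[160:185,440]>150); print("blade edge", P[160:185:2,440].round(4)[:,1:].tolist())
L=[(u,v+.5) for u in range(300,600,5) for v in [next((v for v in range(90,112) if g[v,u]>100 and g[v+1,u]<=100 and u),100)]]
print("foam left edge yaw: ",np.degrees(np.arctan2(*line(cast(L,.032)[:,:2])[0][::-1])),line(cast(L,.032)[:,:2])[1])
E
```

```text
t19.72 tcp [0.4644 0.0127 0.1328] phi -0.23 w 0.0261 g 60.3 F [-0.4  0.3 -0.9] q [ 0.03  0.26 -0.29  1.02 -0.    1.6 ]
143 [ 36  40  38  38  40  38  39  33  46 100 114 117 114 116 117 116] [117 121 119 120 124 122 121 103  79  75  71  73  73  72  73  71  71  70]
146 [ 38  39  40  36  40  42  42  36  46 101 115 116 116 114 116 117] [123 121 122 123 124 122 121  98  80  75  77  75  75  76  73  74  72  72]
149 [ 39  41  42  40  41  40  41  36  50 100 115 117 117 118 117 117] [124 124 125 125 124 125 122 102  84  79  77  79  79  77  76  75  73  73]
col330 [ 42  42  40  43  44  45  42  42  45  44  46  46  43  45  51  79 114 119
 118 120 119 118 120 120 119 122 122 125 127 130]  col440 [ 73  73  74  73  73  73  74  73  75 100 179 187 188 187 186 188 188 186
 188 187 188 187 188 189 189 188 188 188 187 182 138 200 208 207 209 209
 209 210]
295 [0.44849737 0.06946363] [0.44750605 0.06852845]
352 [0.47884296 0.06932739] [0.47986381 0.06838318]
bar slot end z32, by row [(137, np.float64(0.0741)), (139, np.float64(0.073)), (141, np.float64(0.072))] blade sec [(150, np.float64(0.067)), (151, np.float64(0.0665)), (152, np.float64(0.066))]
153 [[0.4635, 0.0713, 0.1025], [0.4635, 0.0714, 0.1127], [0.4635, 0.0715, 0.1208], [0.4635, 0.0706, 0.1248], [0.4635, 0.0695, 0.1267], [0.4635, 0.0684, 0.1278]]
190 281 366 [0.45005112 0.47697865]
220 281 365 [0.44972958 0.47689281]
250 282 364 [0.44972066 0.47680336]
280 283 363 [0.44971136 0.47671005]
blade edge [[0.0602, 0.0154], [0.0592, 0.0166], [0.0581, 0.017], [0.0569, 0.0166], [0.0557, 0.0158], [0.0546, 0.0164], [0.0639, 0.1005], [0.0634, 0.1022], [0.0624, 0.1005], [0.0617, 0.1006], [0.061, 0.101], [0.0603, 0.1014], [0.0595, 0.1014]]
foam left edge yaw:  -0.7953805 [0.52461696 0.09531867]
```

Emit:
apply_moves:
  targets:
    - [[0, -0.012, -0.5, 0, -1], [0, 0, -0.5, 0, -1], [0, 0, -0.4, 0, -1], [0, 0, -0.2, 0, -1], [0, 0, -0.1, 0, -1], [0, 0, -0.1, 0, -1], [0, 0, 0, 0, -1]]

```text
clock: 20.3
eef_pos: [0.4643, 0.0125, 0.0602]
tool_rot: [0.709, 0.706, 0.001, -0.0]
ft_force: [-1.9, 1.7, 0.1]
grip_width: 0.0262
grasp_force: 60.5
```

Emit:
apply_moves:
  targets:
    - [[0, 0, -0.06, 0, -1], [0, 0, -0.06, 0, -1], [0, 0, -0.05, 0, -1], [0, 0, 0, 0, -1]]

```text
clock: 20.63
eef_pos: [0.4655, 0.0122, 0.0548]
tool_rot: [0.709, 0.705, 0.002, 0.001]
ft_force: [-0.6, 2.9, 4.5]
grip_width: 0.0262
grasp_force: 61.0
```

Emit:
apply_moves:
  targets:
    - [[0, 0, -0.06, 0, -1], [0, 0, -0.05, 0, -1], [0, 0, 0, 0, -1], [0, 0, 0, 0, -1]]

```text
clock: 20.97
eef_pos: [0.4659, 0.0122, 0.0512]
tool_rot: [0.709, 0.705, 0.002, 0.002]
ft_force: [-2.1, 1.9, 11.8]
grip_width: 0.0263
grasp_force: 61.7
```

Emit:
apply_moves:
  targets:
    - [[0, 0, -0.04, 0, -1], [0, 0, 0, 0, -1], [0, 0, 0, 0, -1]]

```text
clock: 21.22
eef_pos: [0.4659, 0.0122, 0.0511]
tool_rot: [0.709, 0.705, 0.002, 0.002]
ft_force: [-6.7, 1.6, 25.1]
grip_width: 0.0262
grasp_force: 63.3
```

Emit:
apply_moves:
  targets:
    - [[0, 0, 0.06, 0, 0.1], [0, 0, 0, 0, 0.1], [0, 0, 0, 0, 0.1], [0, 0, 0.5, 0, 0.1], [0, 0, 1, 0, 0.1], [0, 0, 1, 0, 0.1], [0, -0.4, 1, 0, 0.1], [0, -0.4, 0.5, 0, 0.1]]

```text
clock: 21.88
eef_pos: [0.4658, -0.0197, 0.2125]
tool_rot: [0.708, 0.706, 0.002, 0.002]
ft_force: [1.1, -0.2, 0.3]
grip_width: 0.0471
grasp_force: 0.0
```

Emit:
apply_moves:
  targets:
    - [[0.3, -0.8, 0, 0, 0.1], [0.3, -0.8, 0, 0, 0.1], [0.3, -0.8, 0, 0, 0.1], [0, 0, 0, 0, 0.1], [0, 0, 0, 0, 0.1], [0, 0, 0, 0, 0.1]]

```text
clock: 22.38
eef_pos: [0.4993, -0.1156, 0.2073]
tool_rot: [0.709, 0.705, -0.0, -0.001]
ft_force: [0.1, -0.0, 0.5]
grip_width: 0.0471
grasp_force: 0.0
```

```bash
python3 chk.py w11; python3 - <<'E'
from tray import *
f=np.load("w11.npz"); P=f["P"]; im=f["im"]
for n,p in (("server grip",(.506,-.173)),("server blade tip",(.63,-.173)),("wheel disc",(.59,-.0935)),("scraper bar",(.462,.03)),("scraper bar2",(.462,-.01)),("scraper blade",(.52,.03)),("blade2",(.52,-.01)),("pocket floor ref",(.6,.0))):
    k=np.hypot(P[...,0]-p[0],P[...,1]-p[1])<.005; print(n,k.sum(),np.round(np.median(P[k][:,2]),4) if k.any() else None)
E
```

```text
t22.38 tcp [ 0.4993 -0.1156  0.2073] phi -0.32 w 0.0471 g 0.0 F [ 0.1 -0.   0.5] q [-0.23  0.29 -0.04  1.24  0.    1.35]
[ 248    0   47  126 5352] [ 0.4653 -0.0117] [0.0742 0.0275] 89.77 z [-0.0026  0.0017  0.0467]
[ 273  172  133   37 4652] [ 0.5088 -0.0926] [0.0251 0.0912] 89.67 z [ 0.0048 -0.0049  0.0469]
[ 260  280  127   33 4062] [ 0.4973 -0.1721] [0.0259 0.0936] 89.7 z [ 0.0032 -0.0125  0.047 ]
server grip 127 0.0473
server blade tip 108 0.0209
wheel disc 156 0.0397
scraper bar 6 0.0463
scraper bar2 210 0.0469
scraper blade 143 0.0199
blade2 172 0.0199
pocket floor ref 267 0.0471
```

```bash
python3 -c "
from workcell import order
print(order.job_done())"
```

```text
the job is handed in; nothing more can be done
None
```

The cake server, pastry wheel and dough scraper are in their own pockets, flat and fully home, with handle tops at 47 mm as specified. The timer, jar, cookie box and dredger were never approached, and I handed the job in at about 22 s; no verdict was returned.

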